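# Load the dead-weight booklet press and draw its index pin

## Robot

A 6-joint arm with a two-finger parallel gripper is mounted at the origin on a cart in front of the work surface, level with it; the furniture and walls round the work are solid. World frame = base frame: x ahead of the robot, y to its left, z up, the work surface at z = 0. Lengths are in mm, angles in degrees, forces in N, time in s.
With the tool pointing down it reaches from about 250 to 775 mm from the base axis. Payload 4 kg.
Tool frame: the origin (TCP) lies midway between the tips of the shut fingers; the grasp point (between the pads) lies grip_depth behind it (grip_depth is the distance from the TCP to the grasp point, in mm); z points along the fingers, y is the line along which they close (so a half turn about z gives the same grasp; the last joint's range is limited). The gripper opens to 85 mm and grips with 20 to 120 N. Pads are 22 mm wide; open, the fingers measure 114 mm over their backs; the gripper's body (76 mm by 85 mm) begins 54 mm behind the grasp point. The pads swing forward as they close: fully open they stand 13 mm farther back than shut.
Start: joints at [69.952, 4.996, 78.535, -0, 96.463, -5.907], TCP at [134.374, 533.349, 231.341] pointing down, gripper open.
Joint ranges: [-177.83, 177.83], [-43.37, 116.18], [15.69, 146.23], [-61.86, 241.86], [9.47, 152.12], [-147.06, 147.06]. Speed limits (degrees/s): [159.86, 159.86, 180, 180, 180, 180].

## Interface

Orientations are given as [roll, pitch, yaw] about the fixed x, y, z axes, in that order (R = Rz(yaw) Ry(pitch) Rx(roll)).
In Python, from plant import * gives the robot as it stands.
- The arm moves only by the tool carry_out, never from a script. Its argument "plan" is a list of rows, each a list of 3 entries, a list of its own where there are three numbers: the closure, from 0 (fully open) to 1 (shut), then the shift along the tool's x, y, z in mm, then the turn about the tool's z in rad. A call has 1 to 5 rows; each row shifts and turns the commanded pose from where the row before left it, along the tool's axes as they then stand; what a row does not reach is not made up. A row lasts 1/12 s, in which the tool goes at most 41.7 mm and 7.16 degrees, less where a joint would pass 70% of its speed; a pose out of reach is approached as far as the arm can. A call is refused whole if a number of a shift passes 41.7 or a number of a turn 0.125, either way. A call with a gripper value outside its range is refused whole. The fingers move at their own pace and stop on an object; the grip force is fixed at half the most. Time passes only in rows, so rows that do not move let the fingers close. It gives the time, the measured TCP pose, the force, the opening and the grip force at its end, in the units of the state.
- state(): the state, without advancing time (a new reading comes with each control period).
- read_camera(name): name is "scene" or "top" or "wrist"; returns (picture, depth): 480x640x3 uint8, red, green, blue; 480x640 float32, mm along the optical axis (not along the pixel's ray), 0 where there is no reading.
- get_calibration(name): a dict with "intrinsics" (3x3 intrinsics, pixels), "dist" ([k1, k2, p1, p2, k3] as OpenCV has them; the pictures are not rectified), "xyz" and "orientation" of the camera in the world. Camera axes: x right, y down, z forward; pixel columns grow to the right and rows downward; lengths in mm; the calibration is good to about 2 mm. A picture is of the moment at which its call begins: read the wrist's pose just before it. get_calibration takes no time and is no camera call; for the wrist camera it gives the pose at the moment of the call.
- finish_job(): hands the job in; it is judged then, once.
The state is a dict: "t": time; "qpos": joint angles; "joint_vel": joint speeds; "tau": joint torques, N m; "tcp_pos": TCP position; "orientation": TCP orientation; "wrist_force": force on the tool from outside, world axes, zero at the start; "ft_torque": the same for the moment, N m; "finger_gap": finger opening in mm; "gripper_force": force on a finger pad.
Only numpy, scipy, OpenCV 4.12 (cv2) and the standard library are available. Lean on these libraries where they do the work, as an engineer would, in place of code of your own. Each camera call takes 0.05 s, during which the arm holds its last target. There are 200 camera calls.

## Task

Two freshly glued booklets are lying in the small dead-weight press. Lower the taller of the two ring weights gently over the top of the press's upright shaft until it sits flat on the collar, let go of it, and only then pull the knob of the spring index pin at the front of the press fully back, so that the ram sinks under the weight and clamps the booklets. The pin springs back and rubs on the shaft when let go, so finish while still gripping the knob and holding it fully back; leave the short weight and the other things on the table where they are.

Things in the scene. Friction and masses are not known exactly. Their poses are not given: they have to be found in the camera images.
- press: the press, fixed to the table: grey cast C-frame, base 220 x 176 x 18 mm, column at the back, head reaching forward (92 to 132 mm above the table). Origin on the table at the base's centre, on the vertical axis of the ram shaft; x points from the front (knob side) to the back (column side), z up. The booklets on the base reach up to 48 mm, and out to 120 mm in front of the ram axis
- collar (a point): centre of the flat seat on top of the ram's collar (collar 44 mm diameter, 6 mm thick), on the shaft's axis; 158 mm above the table while the ram is pinned up, 140 mm when it is down. The 20 mm diameter steel shaft stands 54 mm above this seat; its last 10 mm taper to 9 mm diameter
- shaft_top (a point): centre of the top of the upright shaft; 212 mm above the table while the ram is pinned up
- ram (a joint): how far the ram (shaft, collar and pressure plate, 0.5 kg, one piece) has sunk, in m: 0 pinned up, 0.018 clamped on the booklets. Its stiff guide (about 8 N of friction) and the pin hold it up; with the pin drawn it sinks by itself, in about half a second, only under the tall weight
- plunger (a joint): how far the index pin is drawn out, in m: 0 seated in the hole of the ram shaft, clear of the hole from about 0.010, 0.012 against its stop. It slides level, out towards the front (-x of the press); its spring resists with about 5 N at the start and 12 N at the stop and pulls it back in when let go (to about 0.010, against the shaft, once the ram has sunk)
- pull_knob: black ribbed knob of the index pin, a level cylinder along the press's x axis, 24 mm diameter, 26 mm long, with a rim of 30 mm diameter, 5 mm thick, at its front end to pull against. Moves with the pin. Its origin is far inside the head, on the ram axis when seated: use knob_grip for the knob itself
- knob_grip (a point): the middle of the knob's 26 mm gripping length, on its axis, 112 mm above the table; 85 mm in front of the ram axis when seated, 97 mm when drawn. Free all round and above: pinch it from above with the fingers closing along the press's y axis. Behind the knob is a 6 mm gap to the 21 mm diameter plunger body
- tall_weight: the taller steel ring weight: outer diameter 52 mm, bore 23 mm right through, 40 mm high, 0.6 kg, standing flat on the table. Origin at the centre of its underside, z along the bore, up
- short_weight: the shorter steel ring weight, 52 mm outer diameter, 23 mm bore, 18 mm high, 0.27 kg, too light to sink the ram; origin at the centre of its underside. It stays where it is
- calculator: desk calculator, 150 x 100 x 27 mm, on the right, farther back; stays where it is
- grey_stapler: grey stapler, 112 x 29 x 67 mm, at the right-hand edge of the table; stays where it is
- tape: roll of clear tape lying flat, 53 mm diameter, 15 mm high, left of the press, farther back; stays where it is
Not all that is in view belongs to the job. What is shaped like the tall_weight but yellow is not meant.

How it is judged (in metres and radians):
On the way, in this order (a step that is already met when the one before it is completed fails the run):
1. the tall weight sits flat on the collar round the shaft, let go, with the ram still pinned up (horizontal distance between tall_weight and collar below 0.004 m and z of tall_weight in the frame of collar between -0.003 and 0.003 m and angle between tall_weight's own z axis and vertical below 0.06 rad and contact force between tall_weight and the fingers below 0.3 N and value of joint each of plunger, ram below 0.003 m), for 0.2 s.
2. the pin is drawn fully back by the knob (value of joint plunger above 0.0105 m and contact force between the fingers and pull_knob above 2 N), for 0.1 s.
At the end, for the whole second after the job is handed in: The fingers are gripping the knob (more than 2 N) and hold the pin at least 10.5 mm of its 12 mm out; the ram has sunk at least 16 of 18 mm; the tall weight lies at rest, flat on the collar (within 3 mm in height, 4 mm off-centre, 0.06 rad), touched by nothing of the robot (all of step 2 and value of joint ram above 0.016 m and horizontal distance between tall_weight and collar below 0.004 m and z of tall_weight in the frame of collar between -0.003 and 0.003 m and angle between tall_weight's own z axis and vertical below 0.06 rad and contact force between tall_weight and the arm below 0.3 N and contact force between tall_weight and the fingers below 0.3 N and linear speed of tall_weight below 0.02 m/s); the arm keeps its last pose, push and grip.
It fails at once if the tall weight is dropped onto the shaft or collar instead of being lowered (horizontal distance between tall_weight and collar below 0.02 m and z of tall_weight in the frame of collar below 0.05 m and linear speed of tall_weight above 0.5 m/s).
It fails at once if the short weight is moved more than 25 mm (distance of short_weight from where it was at the start of the episode above 0.025 m).
It fails at once if the calculator, stapler or tape roll is moved more than 25 mm (distance of any of calculator, grey_stapler, tape from where it was at the start of the episode above 0.025 m).
It also fails if it takes over 67 s, if anything falls off the work surface, if the arm or the gripper's body presses on something with over 40 N, if the wrist force passes 120 N, or if a joint passes its speed limit or range.

## Working session

There is one attempt and no reset: what is moved stays moved. The work goes in short steps, Python scripts to look and compute and a tool call to move; the robot and the scene stay as the last step left them, time stands still between calls to the robot, and variables do not carry over. Pictures are saved under pics/ and viewed, at most 10 in all, crops included, and the job is handed in when it is done.

Besides the shell and the picture viewer there is one more tool, called after "Request:" as name(argument=value, ...) on one line, values as JSON. carry_out: Moves the arm, as the interface text tells. Its arguments: {"type":"object","properties":{"plan":{"type":"array"}},"required":["plan"]}

```bash
mkdir -p pics; ls; python3 - <<'E'
from plant import *
import cv2,numpy as np
s=state();print({k:s[k] for k in s})
for n in("scene","top"):
    p,d=read_camera(n);cv2.imwrite(f"pics/{n}0.png",p[:,:,::-1]);np.savez(f"{n}0.npz",p=p,d=d)
    print(n,get_calibration(n))
print(globals().get('grip_depth'))
E
```

```text
pics
{'t': 0.0, 'qpos': array([ 6.99505380e+01,  5.04067570e+00,  7.86267461e+01,  1.09292754e-03,
        9.64613237e+01, -5.90961177e+00]), 'joint_vel': array([-0.02626404, -0.06675617,  0.02689491,  0.04809935, -0.08272783,
       -0.02335549]), 'tau': array([-9.58741730e-04, -3.51878643e+01, -3.13268423e+01, -1.09187638e-04,
        1.10262513e-02, -1.12710941e-05]), 'tcp_pos': array([134.20842205, 532.86028808, 230.10644439]), 'orientation': array([-1.79872050e+02, -1.43360438e-02,  1.65860256e+02]), 'wrist_force': array([ 0.92925101,  0.59150387, -0.57091942]), 'ft_torque': array([-0.03266099, -0.0211068 , -0.00186782]), 'gripper_force': 0.0, 'finger_gap': 85.21109877694796}
scene {'intrinsics': array([[443.47438968,   0.        , 329.77140364],
       [  0.        , 443.47438968, 243.86747228],
       [  0.        ,   0.        ,   1.        ]]), 'dist': array([-0.01324826,  0.        ,  0.        ,  0.        ,  0.        ]), 'xyz': array([  41.19233527, -406.76626172,  886.14490809]), 'orientation': array([-1.38083103e+02,  5.75545631e-02, -5.75988014e+01])}
top {'intrinsics': array([[552.02891556,   0.        , 326.14768598],
       [  0.        , 552.02891556, 246.23912873],
       [  0.        ,   0.        ,   1.        ]]), 'dist': array([-0.05818949,  0.        ,  0.        ,  0.        ,  0.        ]), 'xyz': array([ 406.98730553,  -66.56877353, 1291.81824108]), 'orientation': array([-170.13911117,    0.54694743,  -89.18406731])}
18.700000000000003
```

View pics/scene0.png

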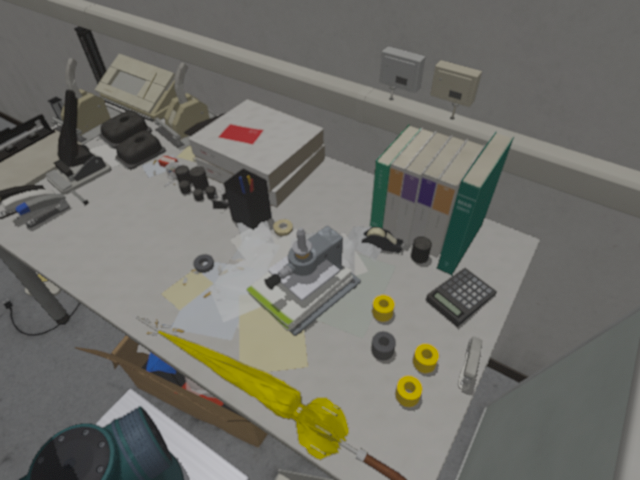

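View pics/top0.png

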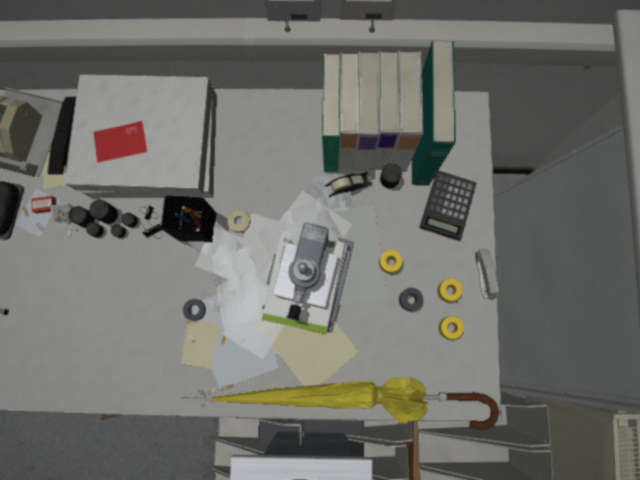

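Grey rings: top (411,299) / scene (383,346), the candidate tall weight, and top (194,309) / scene (203,263), the likely short one. The lookalikes are yellow rings at top (391,261), (450,290) and (452,327), the tape roll at (238,220), and the dark cups at (391,175). The press shaft is at top (306,268) and the knob at (297,313). I'll choose the grey ring at (411,299), and check it with heights and a crop.

```bash
cat > h.py <<'E'
from plant import *
import cv2,numpy as np
from scipy.spatial.transform import Rotation as R
def rays(c,uv):
    n=cv2.undistortPoints(np.float64(uv).reshape(-1,1,2),c["intrinsics"],c["dist"]).reshape(-1,2)
    return np.c_[n,np.ones(len(n))]
def Rm(c): return R.from_euler("xyz",c["orientation"],degrees=True).as_matrix()
def onplane(c,uv,z):
    d=rays(c,uv)@Rm(c).T; return c["xyz"]+d*((z-c["xyz"][2])/d[:,2])[:,None]
def cloud(c,d,u0,u1,v0,v1):
    v,u=np.mgrid[v0:v1,u0:u1]; u=u.ravel();v=v.ravel();z=d[v,u]; k=z>0;u,v,z=u[k],v[k],z[k]
    return rays(c,np.c_[u,v])*z[:,None]@Rm(c).T+c["xyz"],np.c_[u,v]
E
python3 - <<'E'
from h import *
T=np.load("top0.npz");S=np.load("scene0.npz");ct=get_calibration("top");cs=get_calibration("scene")
def top(c,d,u,v,r,lo,hi,nm):
    P,_=cloud(c,d,u-r,u+r,v-r,v+r);k=(P[:,2]>lo)&(P[:,2]<hi);Q=P[k]
    (x,y),rad=cv2.minEnclosingCircle(Q[:,:2].astype(np.float32))
    print(nm,k.sum(),"mean",Q.mean(0).round(1),"encl",round(x,1),round(y,1),round(rad,1),"zmax",np.percentile(P[:,2],98).round(1))
top(ct,T["d"],411,299,18,30,60,"tall/top");top(cs,S["d"],383,346,20,34,50,"tall/sc")
top(ct,T["d"],194,309,18,10,60,"short/top")
top(ct,T["d"],306,268,20,195,225,"shaft/top");top(cs,S["d"],302,238,20,200,225,"shaft/sc")
top(ct,T["d"],306,268,25,150,165,"collar/top")
top(ct,T["d"],297,313,14,100,130,"knob/top");top(cs,S["d"],272,281,14,100,130,"knob/sc")
# lime booklet front edge for yaw
a=cv2.imread("pics/top0.png");hs=cv2.cvtColor(a,cv2.COLOR_BGR2HSV)
m=cv2.inRange(hs,(33,90,60),(50,255,255));m[:,:240]=0;m[:,360:]=0;m[:300]=0;m[345:]=0
v,u=np.nonzero(m);print("lime",cv2.minAreaRect(np.c_[u,v].astype(np.float32)))
P=onplane(ct,np.c_[u,v],47);w=cv2.minAreaRect(P[:,:2].astype(np.float32));print(w)
# head top plane points -> direction
P,_=cloud(ct,T["d"],270,350,215,300);Q=P[(P[:,2]>126)&(P[:,2]<137)];print("head",len(Q),cv2.minAreaRect(Q[:,:2].astype(np.float32)))
b=cv2.imread("pics/scene0.png")
def cr(i,u,v,r,s): return cv2.resize(i[v-r:v+r,u-r:u+r],(s,s),interpolation=cv2.INTER_CUBIC)
cv2.imwrite("pics/crop.png",np.hstack([cr(b,383,346,45,400),cr(b,300,265,50,400)]))
E
```

```text
tall/top 330 mean [ 505.6 -245.3   40.9] encl 505.7 -245.7 25.9 zmax 44.7
tall/sc 365 mean [ 505.8 -246.6   40. ] encl 507.9 -247.4 27.1 zmax 42.4
short/top 324 mean [475.9 253.   18.9] encl 477.7 253.7 26.5 zmax 22.7
shaft/top 82 mean [553.   -7.1 207.7] encl 554.0 -6.8 9.8 zmax 209.1
shaft/sc 64 mean [551.7  -7.8 207.3] encl 551.5 -7.3 9.9 zmax 207.2
collar/top 246 mean [551.8  -7.7 159.2] encl 553.6 -6.7 22.2 zmax 206.3
knob/top 223 mean [473.3  11.2 121.6] encl 475.5 10.7 24.9 zmax 127.3
knob/sc 254 mean [473.5   9.8 119.3] encl 480.6 11.6 28.7 zmax 125.9
lime ((294.5635681152344, 322.73529052734375), (64.99436950683594, 7.5457258224487305), 13.495734214782715)
((448.50927734375, 16.866413116455078), (145.9104461669922, 16.790008544921875), 77.50208282470703)
head 1306 ((576.7232666015625, -11.74142837524414), (67.05362701416016, 162.63633728027344), 77.52313232421875)
```

View pics/crop.png

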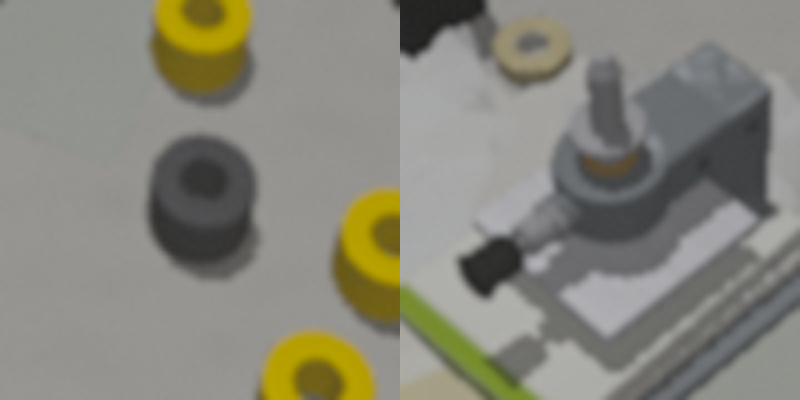

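The crop shows the dark grey ring standing tall like the yellow ones. Its top is at z≈40, centre (505.7,-246), so it is the tall weight; the other grey ring's top is at 19, so it is the short one. The press shaft is at (553,-7), with press yaw ≈ -12.5°. The knob is at about (470,11), consistent with 85 mm in front of the shaft. Starting the approach.

Request:
carry_out(plan=[[0,[-25,-30,0],0],[0,[-25,-30,0],0],[0,[-25,-30,0],0],[0,[-25,-30,0],0],[0,[-25,-30,0],0]])

```text
t: 0.52
tcp_pos: [219.0, 355.5, 230.6]
orientation: [-179.9, -0.0, 165.9]
wrist_force: [1.8, -0.6, 1.0]
finger_gap: 85.4
gripper_force: 0.0
```

Request:
carry_out(plan=[[0,[-25,-30,0],0],[0,[-25,-30,0],0],[0,[-25,-30,0],0],[0,[-25,-30,0],0],[0,[-25,-30,0],0]])

```text
t: 0.93
tcp_pos: [303.5, 179.6, 231.0]
orientation: [180.0, 0.0, 165.9]
wrist_force: [0.8, 0.0, 0.8]
finger_gap: 85.4
gripper_force: 0.0
```

Request:
carry_out(plan=[[0,[-25,-30,0],0],[0,[-25,-30,0],0],[0,[-25,-30,0],0],[0,[-25,-30,0],0],[0,[-25,-30,0],0]])

```text
t: 1.35
tcp_pos: [388.2, 3.4, 231.0]
orientation: [180.0, 0.0, 165.8]
wrist_force: [0.7, 0.6, 0.5]
finger_gap: 85.4
gripper_force: 0.0
```

Request:
carry_out(plan=[[0,[-25,-30,0],0],[0,[-25,-30,0],0],[0,[-25,-30,0],0],[0,[-25,-30,0],0],[0,[0,0,0],0]])

```text
t: 1.77
tcp_pos: [457.0, -141.0, 229.3]
orientation: [-179.9, -0.1, 165.5]
wrist_force: [-0.5, 0.0, 0.1]
finger_gap: 85.4
gripper_force: 0.0
```

```bash
python3 - <<'E'
from h import *
c=get_calibration("wrist");p,d=read_camera("wrist");print(c["xyz"].round(1),c["orientation"].round(1),state()["tcp_pos"].round(1))
cv2.imwrite("pics/w1.png",p[:,:,::-1]);np.savez("w1.npz",p=p,d=d)
P,uv=cloud(c,d,0,640,0,480)
k=(np.hypot(P[:,0]-505.7,P[:,1]+246)<40)&(P[:,2]>34)&(P[:,2]<50);Q=P[k]
print(k.sum());
if k.sum()>20:
    print(Q.mean(0).round(1),cv2.minEnclosingCircle(Q[:,:2].astype(np.float32)),uv[k].mean(0))
E
```

```text
[ 386.1 -122.3  371.9] [163.1   0.2  75.4] [ 456.  -138.1  229.6]
1633
[ 507.5 -244.5   39.4] ((508.73193359375, -245.2277374267578), 26.13441276550293) [227.12737293 286.1402327 ]
```

View pics/w1.png

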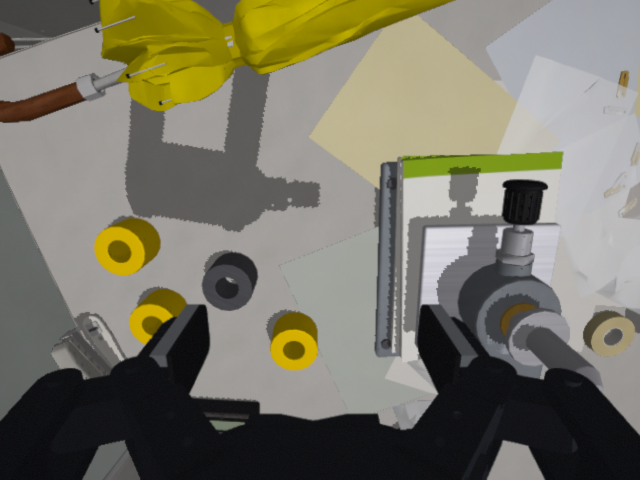

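The wrist view shows the tall weight at (228,282), clear of the yellow rings. It measures ≈(507.5,-245), which agrees with the first fix within 2 mm.

Request:
carry_out(plan=[[0,[-25.5,-30,0],0],[0,[-25.5,-30,0],0],[0,[-25.5,-30,0],0.03],[0,[0,0,40],0],[0,[0,0,40],0]])

```text
t: 2.23
tcp_pos: [510.4, -243.3, 153.4]
orientation: [-179.9, 0.4, 164.1]
wrist_force: [0.0, 0.8, -0.3]
finger_gap: 85.5
gripper_force: 0.0
```

Request:
carry_out(plan=[[0,[0,0,40],0],[0,[0,0,20],0],[0,[0,0,0],0],[0,[0,0,0],0],[0,[0,0,0],0]])

```text
t: 2.65
tcp_pos: [509.1, -241.3, 93.6]
orientation: [-180.0, 0.2, 164.2]
wrist_force: [0.9, -0.7, 0.3]
finger_gap: 85.3
gripper_force: 0.0
```

Request:
carry_out(plan=[[0,[0.5,-4,30],0],[0,[0,0,30],0],[0,[0,0,20],0],[0,[0,0,8],0],[0,[0,0,0],0]])

```text
t: 3.07
tcp_pos: [506.4, -244.8, 3.4]
orientation: [180.0, -0.0, 164.2]
wrist_force: [-0.1, 0.6, 0.2]
finger_gap: 85.5
gripper_force: 0.0
```

Request:
carry_out(plan=[[0.35,[0,0,0],0],[0.5,[0,0,0],0],[0.6,[0,0,0],0],[0.6,[0,0,0],0],[0.6,[0,0,0],0]])

```text
t: 3.48
tcp_pos: [508.5, -245.7, 6.6]
orientation: [-180.0, 0.3, 164.1]
wrist_force: [-0.8, 2.5, 5.6]
finger_gap: 50.8
gripper_force: 62.6
```

Request:
carry_out(plan=[[0.7,[0,0,-10],0],[0.7,[0,0,-30],0],[0.7,[0,0,-40],0],[0.7,[0,0,-40],0],[0.7,[0,0,-40],0]])

```text
t: 3.9
tcp_pos: [505.1, -244.5, 163.9]
orientation: [180.0, -0.2, 164.1]
wrist_force: [0.3, -0.5, -5.5]
finger_gap: 50.6
gripper_force: 64.6
```

Request:
carry_out(plan=[[0.7,[0,0,-40],0],[0.7,[0,0,-40],-0.03],[0.7,[0,0,-5],-0.028],[0.7,[0,0,0],0],[0.7,[0,0,0],0]])

```text
t: 4.32
tcp_pos: [505.7, -244.8, 247.6]
orientation: [180.0, -0.1, 167.4]
wrist_force: [-0.3, 0.4, -7.3]
finger_gap: 50.4
gripper_force: 64.6
```

Request:
carry_out(plan=[[0.7,[1,20,0],0],[0.7,[1,35,0],0],[0.7,[1,35,0],0],[0.7,[1,35,0],0],[0.7,[1,35,0],0]])

```text
t: 4.73
tcp_pos: [534.5, -86.1, 244.1]
orientation: [180.0, -0.5, 167.4]
wrist_force: [0.9, 0.3, -6.1]
finger_gap: 50.7
gripper_force: 64.7
```

Request:
carry_out(plan=[[0.7,[1,27,0],0],[0.7,[0,0,0],0],[0.7,[0,0,0],0],[0.7,[0,0,0],0],[0.7,[0,0,0],0]])

```text
t: 5.15
tcp_pos: [540.3, -62.1, 246.4]
orientation: [-180.0, -0.2, 167.4]
wrist_force: [-0.9, -0.1, -5.2]
finger_gap: 50.8
gripper_force: 64.9
```

```bash
python3 - <<'E'
from h import *
c=get_calibration("wrist");p,d=read_camera("wrist");s=state();print(c["xyz"].round(1),s["tcp_pos"].round(1),s["orientation"].round(1))
cv2.imwrite("pics/w2.png",p[:,:,::-1]);np.savez("w2.npz",p=p,d=d)
np.save("c2.npy",c,allow_pickle=True)
cs=get_calibration("scene");p2,d2=read_camera("scene");np.savez("s2.npz",p=p2,d=d2)
cv2.imwrite("pics/s2.png",cv2.resize(p2[170:320,200:400,::-1],(800,600),interpolation=cv2.INTER_CUBIC))
for nm,cc,dd in(("w",c,d),("s",cs,d2)):
    P,uv=cloud(cc,dd,0,640,0,480)
    k=(np.hypot(P[:,0]-552.7,P[:,1]+7.2)<18)&(P[:,2]>200)&(P[:,2]<225);Q=P[k]
    print(nm,k.sum(),Q.mean(0).round(1),uv[k].mean(0).round(0))
E
```

```text
[469.  -46.2 389.1] [540.5 -62.3 247. ] [-1.800e+02 -1.000e-01  1.674e+02]
w 926 [553.3  -7.  207.1] [418. 275.]
s 65 [551.6  -7.9 207.2] [300. 231.]
```

View pics/w2.png

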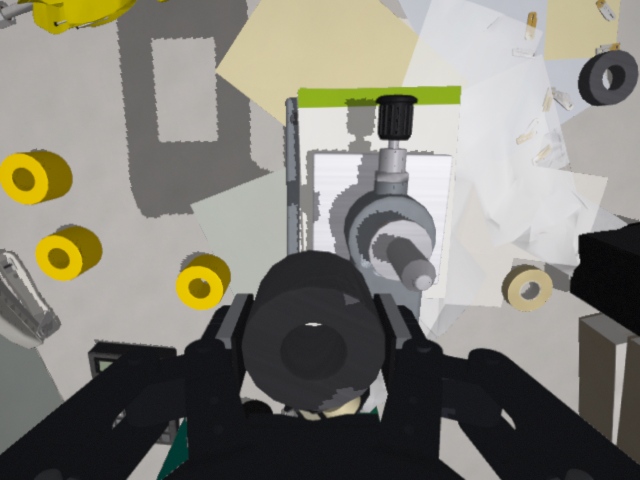

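View pics/s2.png

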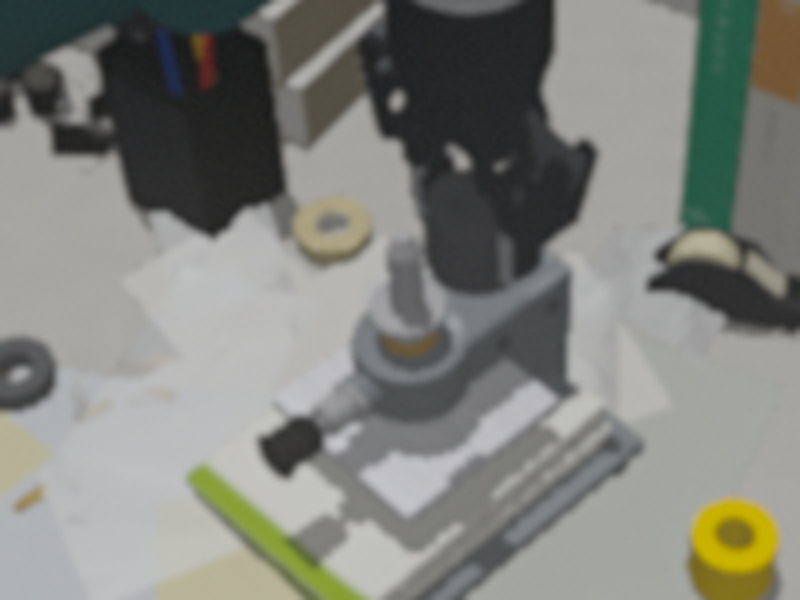

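The wrist view shows the weight held upright between the pads with its bore at (314,350); the shaft tip is at (424,282). Next I'll get the weight-to-shaft offset from this one view.

```bash
python3 - <<'E'
from h import *
c=np.load("c2.npy",allow_pickle=True).item();w=np.load("w2.npz");d=w["d"]
P,uv=cloud(c,d,0,640,0,480)
def up(Q): print(len(Q),Q.min(0).round(1),Q.max(0).round(1))
k=(uv[:,0]>240)&(uv[:,0]<388)&(uv[:,1]>300)&(uv[:,1]<412)&(P[:,2]>225)&(P[:,2]<320)
Q=P[k];h,e=np.histogram(Q[:,2],bins=np.arange(225,321,3));print(dict(zip(e[:-1].astype(int),h)))
zt=e[h.argmax()]+1.5;T=Q[abs(Q[:,2]-zt)<3];up(T)
A=np.c_[T[:,:2],np.ones(len(T))];print("plane",np.linalg.lstsq(A,T[:,2],rcond=None)[0])
print("encl",cv2.minEnclosingCircle(T[:,:2].astype(np.float32)),T.mean(0))
# bore ring: inner edge & outer edge circle from image: hole of plane mask
# camera-frame shaft fit
k=(np.hypot(P[:,0]-553,P[:,1]+7)<16)&(P[:,2]>163)&(P[:,2]<206);S=P[k]
for lo in(165,180,195):
    q=S[(S[:,2]>lo)&(S[:,2]<lo+10),:2]
    # algebraic circle fit of the visible shaft side
    B=np.c_[2*q,np.ones(len(q))];s=np.linalg.lstsq(B,(q**2).sum(1),rcond=None)[0];print("shaft",lo,len(q),s[:2].round(1),np.sqrt(s[2]+s[0]**2+s[1]**2).round(1))
k=(np.hypot(P[:,0]-553,P[:,1]+7)<12)&(P[:,2]>208);print("tip",k.sum(),P[k].mean(0).round(1),cv2.minEnclosingCircle(P[k][:,:2].astype(np.float32)))
E
```

```text
{np.int64(225): np.int64(0), np.int64(228): np.int64(0), np.int64(231): np.int64(0), np.int64(234): np.int64(0), np.int64(237): np.int64(3), np.int64(240): np.int64(47), np.int64(243): np.int64(98), np.int64(246): np.int64(125), np.int64(249): np.int64(150), np.int64(252): np.int64(197), np.int64(255): np.int64(211), np.int64(258): np.int64(281), np.int64(261): np.int64(336), np.int64(264): np.int64(383), np.int64(267): np.int64(408), np.int64(270): np.int64(424), np.int64(273): np.int64(465), np.int64(276): np.int64(2145), np.int64(279): np.int64(8757), np.int64(282): np.int64(92), np.int64(285): np.int64(21), np.int64(288): np.int64(0), np.int64(291): np.int64(0), np.int64(294): np.int64(0), np.int64(297): np.int64(0), np.int64(300): np.int64(0), np.int64(303): np.int64(0), np.int64(306): np.int64(0), np.int64(309): np.int64(0), np.int64(312): np.int64(0), np.int64(315): np.int64(0)}
10663 [518.  -90.  277.5] [567.2 -35.1 283.5]
plane [-8.80778031e-03  1.77465199e-03  2.84444293e+02]
encl ((541.5299682617188, -62.53043746948242), 27.947525024414062) [541.25510639 -62.43710226 279.56623254]
shaft 165 163 [555.7  -5.5] 9.3
shaft 180 201 [556.2  -5.8] 9.8
shaft 195 442 [555.8  -5.9] 9.0
tip 9845 [547.6  -8.9 317. ] ((552.614501953125, -7.359354019165039), 11.97658634185791)
```

```bash
python3 - <<'E'
from h import *
from scipy.optimize import least_squares as LS
c=np.load("c2.npy",allow_pickle=True).item();w=np.load("w2.npz");P,uv=cloud(c,w["d"],0,640,0,480)
n=np.hypot(P[:,0]-555,P[:,1]+6)<16
k=n&(P[:,2]>209)&(P[:,2]<215);print("tip face",k.sum(),P[k].mean(0).round(2),uv[k].mean(0),P[k].min(0).round(1),P[k].max(0).round(1))
q=P[n&(P[:,2]>166)&(P[:,2]<199)];q=q[:,:2]
f=LS(lambda s:np.hypot(q[:,0]-s[0],q[:,1]-s[1])-10,[555,-6],loss="soft_l1",f_scale=.5);print("shaft r10",f.x.round(2))
k=(np.hypot(P[:,0]-542,P[:,1]+62.5)<30)
s=P[k&(P[:,2]>246)&(P[:,2]<274)&(P[:,0]<535)&(abs(P[:,1]+62.5)<18)]
r=np.hypot(s[:,0]-542,s[:,1]+62.5);s=s[r>20,:2]
f=LS(lambda v:np.hypot(s[:,0]-v[0],s[:,1]-v[1])-26,[542,-62],loss="soft_l1",f_scale=.5);print("weight side",len(s),f.x.round(2))
# bore edge ellipse on top face: points of top plane mask -> inner contour
m=np.zeros((480,640),np.uint8);t=k&(abs(P[:,2]-279.8)<2.2);m[uv[t,1],uv[t,0]]=255
m=cv2.morphologyEx(m,cv2.MORPH_CLOSE,np.ones((3,3)))
cs,h=cv2.findContours(m,cv2.RETR_CCOMP,cv2.CHAIN_APPROX_NONE)
for i,x in enumerate(cs):
    if len(x)>40:
        g=onplane(c,x[:,0],279.8)[:,:2].astype(np.float32);e=cv2.fitEllipse(g);print(h[0][i][3],len(x),e)
E
```

```text
tip face 345 [555.3   -6.04 211.09] [421.89275362 280.36521739] [550.1 -11.4 209. ] [5.615e+02 4.000e-01 2.131e+02]
shaft r10 [556.45  -5.52]
weight side 2240 [541.37 -62.43]
-1 515 ((540.1221313476562, -62.28013610839844), (50.48390579223633, 53.55104064941406), 171.09986877441406)
0 180 ((539.9473266601562, -62.13019943237305), (22.073440551757812, 22.911611557006836), 166.31436157226562)
```

Request:
carry_out(plan=[[0.7,[-1,20,0],0],[0.7,[-1,20,0],0],[0.7,[-0.5,18.4,0],0],[0.7,[0,0,0],0],[0.7,[0,0,0],0]])

```text
t: 5.67
tcp_pos: [556.2, -5.0, 248.1]
orientation: [-180.0, -0.0, 167.5]
wrist_force: [0.1, -0.3, -5.6]
finger_gap: 50.8
gripper_force: 65.1
```

Request:
carry_out(plan=[[0.7,[0,0,8],0],[0.7,[0,0,8],0],[0.7,[0,0,6],0],[0.7,[0,0,0],0],[0.7,[0,0,0],0]])

```text
t: 6.08
tcp_pos: [555.5, -5.2, 225.0]
orientation: [-180.0, -0.1, 167.4]
wrist_force: [0.4, -0.3, -5.1]
finger_gap: 50.8
gripper_force: 65.1
```

```bash
python3 - <<'E'
from h import *
c=get_calibration("wrist");s=state();p,d=read_camera("wrist");print(s["tcp_pos"].round(1),s["wrist_force"].round(1))
p2,d2=read_camera("scene")
cv2.imwrite("pics/c3.png",np.hstack([cv2.resize(p[270:430,220:420],(400,320)),cv2.resize(p2[190:270,260:360],(400,320),interpolation=cv2.INTER_CUBIC)])[:,:,::-1])
E
```

```text
[555.5  -5.2 225. ] [ 0.4 -0.3 -5.1]
```

View pics/c3.png

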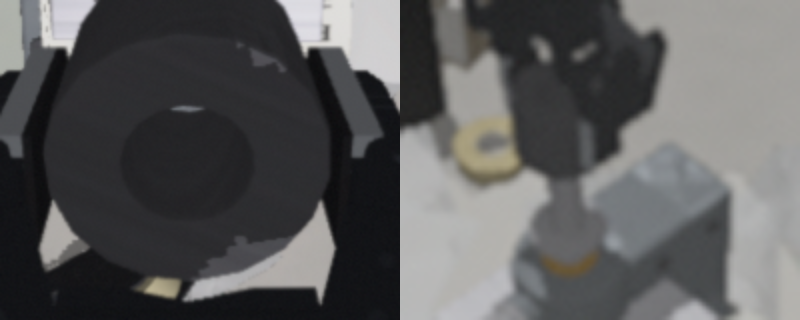

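The crops show the weight upright and centred over the shaft. I'll lower it slowly and watch the force.

Request:
carry_out(plan=[[0.7,[0,0,3],0],[0.7,[0,0,3],0],[0.7,[0,0,2],0],[0.7,[0,0,2],0],[0.7,[0,0,0],0]])

```text
t: 6.6
tcp_pos: [555.9, -4.7, 215.5]
orientation: [-180.0, -0.1, 167.5]
wrist_force: [-0.3, 0.3, -5.8]
finger_gap: 50.6
gripper_force: 65.1
```

Request:
carry_out(plan=[[0.7,[0,0,2],0],[0.7,[0,0,2],0],[0.7,[0,0,1],0],[0.7,[0,0,0],0],[0.7,[0,0,0],0]])

```text
t: 7.02
tcp_pos: [556.1, -4.8, 211.2]
orientation: [180.0, -0.0, 167.5]
wrist_force: [-0.1, -0.9, -5.6]
finger_gap: 51.0
gripper_force: 65.1
```

Request:
carry_out(plan=[[0.7,[0,0,2],0],[0.7,[0,0,2],0],[0.7,[0,0,2],0],[0.7,[0,0,0],0],[0.7,[0,0,0],0]])

```text
t: 7.43
tcp_pos: [556.0, -4.8, 205.0]
orientation: [180.0, -0.0, 167.5]
wrist_force: [-0.3, 1.0, -5.3]
finger_gap: 50.5
gripper_force: 65.1
```

Request:
carry_out(plan=[[0.7,[0,0,2],0],[0.7,[0,0,2],0],[0.7,[0,0,2],0],[0.7,[0,0,0],0],[0.7,[0,0,0],0]])

```text
t: 7.85
tcp_pos: [556.0, -4.7, 199.0]
orientation: [180.0, -0.0, 167.5]
wrist_force: [-0.6, -0.5, -5.9]
finger_gap: 50.9
gripper_force: 65.1
```

Request:
carry_out(plan=[[0.7,[0,0,5],0],[0.7,[0,0,5],0],[0.7,[0,0,5],0],[0.7,[0,0,5],0],[0.7,[0,0,5],0]])

```text
t: 8.27
tcp_pos: [556.0, -4.7, 173.4]
orientation: [180.0, -0.0, 167.5]
wrist_force: [-0.7, 0.2, -6.0]
finger_gap: 51.0
gripper_force: 65.2
```

Request:
carry_out(plan=[[0.7,[0,0,2],0],[0.7,[0,0,2],0],[0.7,[0,0,1],0],[0.7,[0,0,0],0],[0.7,[0,0,0],0]])

```text
t: 8.68
tcp_pos: [556.3, -4.8, 169.6]
orientation: [180.0, 0.0, 167.5]
wrist_force: [0.0, 0.1, -5.0]
finger_gap: 50.9
gripper_force: 65.1
```

Request:
carry_out(plan=[[0.7,[0,0,1],0],[0.7,[0,0,1],0],[0.7,[0,0,1],0],[0.7,[0,0,0],0],[0.7,[0,0,0],0]])

```text
t: 9.1
tcp_pos: [556.1, -4.8, 166.2]
orientation: [180.0, -0.0, 167.5]
wrist_force: [0.2, -0.1, -7.0]
finger_gap: 50.8
gripper_force: 65.1
```

Request:
carry_out(plan=[[0.7,[0,0,0.7],0],[0.7,[0,0,0.7],0],[0.7,[0,0,0],0],[0.7,[0,0,0],0],[0.7,[0,0,0],0]])

```text
t: 9.52
tcp_pos: [556.2, -4.8, 164.9]
orientation: [180.0, -0.0, 167.5]
wrist_force: [0.3, -0.6, -5.7]
finger_gap: 50.6
gripper_force: 65.1
```

Request:
carry_out(plan=[[0.7,[0,0,0.7],0],[0.7,[0,0,0.7],0],[0.7,[0,0,0],0],[0.7,[0,0,0],0],[0.7,[0,0,0],0]])

```text
t: 9.93
tcp_pos: [556.3, -4.8, 164.2]
orientation: [180.0, 0.0, 167.5]
wrist_force: [-2.6, 0.3, -1.2]
finger_gap: 50.6
gripper_force: 65.4
```

Request:
carry_out(plan=[[0.7,[0,0,0.7],0],[0.7,[0,0,0.7],0],[0.7,[0,0,0],0],[0.7,[0,0,0],0],[0.7,[0,0,0],0]])

```text
t: 10.35
tcp_pos: [556.3, -4.8, 163.9]
orientation: [180.0, 0.1, 167.5]
wrist_force: [-5.0, 0.1, 5.1]
finger_gap: 50.8
gripper_force: 66.1
```

Seated: at z≈164 the load reversed to +5 N. Releasing.

Request:
carry_out(plan=[[0.3,[0,0,0],0],[0.2,[0,0,0],0],[0.1,[0,0,0],0],[0,[0,0,0],0],[0,[0,0,0],0]])

```text
t: 10.77
tcp_pos: [556.4, -4.8, 161.9]
orientation: [180.0, 0.0, 167.5]
wrist_force: [-1.0, -0.5, -0.5]
finger_gap: 85.5
gripper_force: 0.0
```

Request:
carry_out(plan=[[0,[0,0,-8],0],[0,[0,0,-20],0],[0,[0,0,-40],0],[0,[0,0,-40],0],[0,[0,0,0],0]])

```text
t: 11.18
tcp_pos: [559.4, -5.1, 281.0]
orientation: [179.9, 1.0, 167.5]
wrist_force: [0.6, 0.2, 1.7]
finger_gap: 85.5
gripper_force: 0.0
```

Request:
carry_out(plan=[[0,[20,0,0],0],[0,[28,0,0],0],[0,[36,0,0],0],[0,[0,0,0],0],[0,[0,0,0],0]])

```text
t: 11.6
tcp_pos: [473.2, 13.8, 271.0]
orientation: [180.0, 0.1, 167.5]
wrist_force: [1.1, -0.6, 0.5]
finger_gap: 85.5
gripper_force: 0.0
```

```bash
python3 - <<'E'
from h import *
from scipy.optimize import least_squares as LS
c=get_calibration("wrist");s=state();p,d=read_camera("wrist");print(s["tcp_pos"].round(1),s["orientation"].round(1))
cv2.imwrite("pics/w4.png",p[:,:,::-1])
P,uv=cloud(c,d,0,640,0,480)
ex=np.array([.976,-.216]);ey=np.array([.216,.976])
o=np.array([472.7,12.6]);q=P[:,:2]-o;X=q@ex;Y=q@ey
k=(abs(X)<30)&(abs(Y)<20)&(P[:,2]>112)&(P[:,2]<132)
for x in range(-26,26,4):
    m=k&(abs(X-x)<2)
    if m.sum()>5: print(x,m.sum(),"y",Y[m].min().round(1),Y[m].max().round(1),"ztop",np.percentile(P[m,2],95).round(1))
m=(abs(P[:,2]-198)<3)&(np.hypot(P[:,0]-555,P[:,1]+6)<40);print("weight top",m.sum(),P[m].mean(0).round(1),P[m].min(0).round(1),P[m].max(0).round(1))
E
```

```text
[473.2  13.8 271. ] [1.800e+02 1.000e-01 1.675e+02]
-18 136 y -11.7 15.1 ztop 125.3
-14 151 y -12.6 16.0 ztop 126.7
-10 129 y -9.3 13.4 ztop 124.3
-6 136 y -10.3 13.6 ztop 124.3
-2 126 y -10.3 13.7 ztop 124.2
2 138 y -10.4 13.7 ztop 124.3
6 129 y -10.4 13.8 ztop 124.3
10 110 y -10.5 12.9 ztop 123.9
14 27 y -8.7 10.2 ztop 122.1
18 99 y -8.8 11.2 ztop 121.6
22 108 y -8.9 11.3 ztop 122.5
weight top 2856 [554.6  -4.7 197. ] [531.2 -30.5 195. ] [582.4  20.5 201. ]
```

View pics/w4.png

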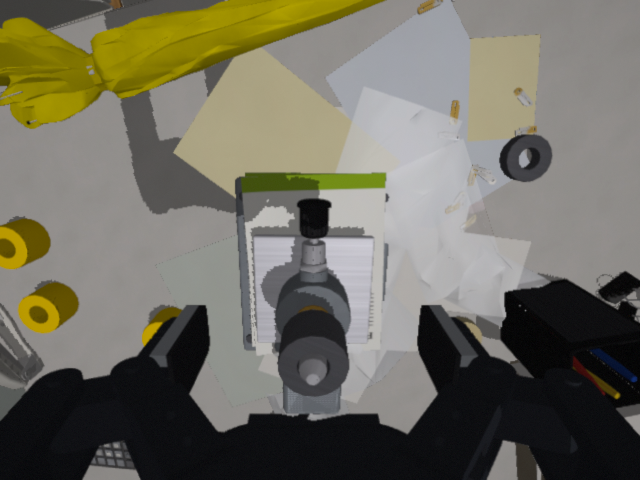

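The weight is seated around the shaft (top z≈197.5, shaft tip at (313,370)). The knob at (314,218) is within 1 mm of the tool axis. Descending on it.

Request:
carry_out(plan=[[0,[-0.5,0,40],0],[0,[0,0,40],0],[0,[0,0,40],0],[0,[0,0,20],0],[0,[0,0,0],0]])

```text
t: 12.07
tcp_pos: [471.9, 13.4, 124.0]
orientation: [-179.9, -0.7, 167.4]
wrist_force: [-0.8, -0.4, -0.8]
finger_gap: 85.6
gripper_force: 0.0
```

Request:
carry_out(plan=[[0.2,[0,0,15],0],[0.3,[0,0,15],0],[0.3,[0,0,8],0],[0.3,[0,0,0],0],[0.3,[0,0,0],0]])

```text
t: 12.48
tcp_pos: [475.8, 13.2, 93.2]
orientation: [180.0, 0.1, 167.5]
wrist_force: [0.2, 0.4, 0.7]
finger_gap: 59.4
gripper_force: 0.0
```

Request:
carry_out(plan=[[0.4,[1.5,0,0],0],[0.6,[0,0,0],0],[0.8,[0,0,0],0],[0.9,[0,0,0],0],[0.9,[0,0,0],0]])

```text
t: 12.9
tcp_pos: [474.0, 14.0, 93.3]
orientation: [179.9, 0.1, 167.5]
wrist_force: [-0.6, 1.2, 4.4]
finger_gap: 22.3
gripper_force: 58.6
```

Request:
carry_out(plan=[[0.9,[0,0,0],0],[0.9,[0,0,0],0],[0.9,[0,0,0],0],[0.9,[0,0,0],0],[0.9,[0,0,0],0]])

```text
t: 13.32
tcp_pos: [473.9, 13.9, 93.3]
orientation: [179.9, 0.1, 167.5]
wrist_force: [-0.8, 1.6, 6.4]
finger_gap: 22.5
gripper_force: 58.7
```

Gripped. Pulling along tool +x.

Request:
carry_out(plan=[[0.9,[3,0,0],0],[0.9,[3,0,0],0],[0.9,[3,0,0],0],[0.9,[3,0,0],0],[0.9,[1,0,0],0]])

```text
t: 13.73
tcp_pos: [465.0, 16.1, 93.6]
orientation: [179.9, 0.7, 167.4]
wrist_force: [11.1, 0.6, -1.5]
finger_gap: 22.5
gripper_force: 58.8
```

Request:
carry_out(plan=[[0.9,[0,0,0],0],[0.9,[0,0,0],0],[0.9,[0,0,0],0],[0.9,[0,0,0],0],[0.9,[0,0,0],0]])

```text
t: 14.15
tcp_pos: [464.3, 16.2, 93.5]
orientation: [179.9, 0.6, 167.4]
wrist_force: [8.2, 0.2, 0.5]
finger_gap: 22.4
gripper_force: 59.0
```

Request:
carry_out(plan=[[0.9,[1.5,0,0],0],[0.9,[1.5,0,0],0],[0.9,[0,0,0],0],[0.9,[0,0,0],0],[0.9,[0,0,0],0]])

```text
t: 14.57
tcp_pos: [462.5, 16.6, 93.6]
orientation: [179.9, 0.7, 167.4]
wrist_force: [12.1, -0.3, -2.1]
finger_gap: 22.5
gripper_force: 58.8
```

Request:
carry_out(plan=[[0.9,[1,0,0],0],[0.9,[1,0,0],0],[0.9,[0,0,0],0],[0.9,[0,0,0],0],[0.9,[0,0,0],0]])

```text
t: 14.98
tcp_pos: [462.4, 16.7, 93.7]
orientation: [179.9, 1.0, 167.4]
wrist_force: [17.5, -1.3, -6.1]
finger_gap: 22.3
gripper_force: 59.1
```

At the stop: the knob has moved about 12 mm and the force is rising. I'll check that the ram sank.

Request:
carry_out(plan=[[0.9,[0,0,0],0],[0.9,[0,0,0],0],[0.9,[0,0,0],0],[0.9,[0,0,0],0],[0.9,[0,0,0],0]])

```text
t: 15.4
tcp_pos: [462.4, 16.7, 93.7]
orientation: [179.9, 1.0, 167.4]
wrist_force: [17.6, -0.9, -5.9]
finger_gap: 22.8
gripper_force: 59.1
```

```bash
python3 - <<'E'
from h import *
s=state();print(s["tcp_pos"].round(1),s["wrist_force"].round(1),s["gripper_force"])
for n in("top","scene","wrist"):
    c=get_calibration(n);p,d=read_camera(n);P,uv=cloud(c,d,0,640,0,480)
    r=np.hypot(P[:,0]-554.5,P[:,1]+6);a=P[(r<24)&(r>14)&(P[:,2]>165)&(P[:,2]<205)];b=P[(r<6)&(P[:,2]>170)&(P[:,2]<225)]
    print(n,len(a),np.percentile(a[:,2],[50,80]).round(1) if len(a) else 0,len(b),b[:,2].max().round(1) if len(b) else 0)
    if n=="scene": cv2.imwrite("pics/s5.png",cv2.resize(p[190:310,220:380,::-1],(640,480),interpolation=cv2.INTER_CUBIC))
E
```

```text
[462.4  16.7  93.7] [17.6 -0.9 -5.9] 59.085363149642944
top 284 [181.5 183.1] 27 199.5
scene 221 [180.3 181.4] 24 197.0
wrist 0 0 0 0
```

View pics/s5.png

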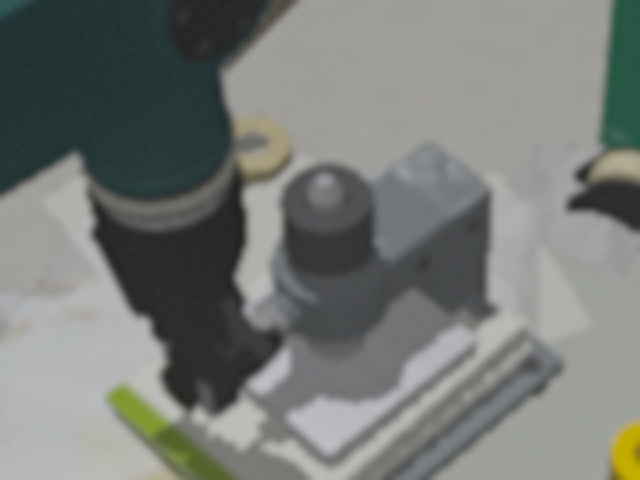

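The picture shows the weight flat on the collar and sunk: its top is at z≈180.5 (expected 180), down from 198. The gripper is holding the knob back, clear of the weight. Handing in.

```bash
python3 -c "
from plant import *
print(finish_job())"
```

```text
the job is handed in; nothing more can be done
None
```

The job is handed in: the tall weight sits on the collar, its top dropped from about 198 to 180.5 mm so the ram has sunk to the booklets, and the gripper holds the pin knob pulled back to its stop; the hand-in call gave no verdict.

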